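# Unfold the crank of the blue cable coiler and bring its drum to the start mark

### The job

Get the blue cable coiler ready for the next cable: fold its crank handle with the red ball knob out until it stands fully upright, and then crank the drum anticlockwise (seen from above) until the white line on top of the drum points at the orange post on the coiler's base. Leave the handle standing and let go; do not touch the grey coiler.

Things in the scene. Friction and masses are not known exactly. Their poses are not given: they have to be found in the camera images.
- blue_handle (a joint): Fold angle (rad) of the blue coiler's crank handle: 0 = folded flat, level, its ball over the drum's centre; 1.571 = upright, at its stop. Starts at 0 to 0.3. The hinge pin is level, on the drum's top opposite the white line, 62 mm from the drum's axis, 24 mm above the top face (100 mm above the bench). Stiff (0.08 N m): it stays where it is left.
- blue_drum (a joint): Turn (rad) of the blue drum about its vertical axis, growing anticlockwise from above; 0 = white line at the orange post. Starts at -1.6 to -0.9. Stays where left (0.2 N m), no stops nearby. Drum: blue spool, 156 mm diameter, flat top 76 mm above the bench (4 mm cap at its centre), on a fixed grey base 176 mm across; the orange post stands just outside the drum, as high as its top.
- blue_ball (a point): Centre of the red ball knob, 28 mm in diameter, at the free end of the blue coiler's handle, 60 mm from the hinge pin; it spins on the handle, a steel rod of 11 mm. Folded, the centre is 24 mm above the drum's top. Axes: x from hinge to ball (folded: level, from the hinge towards the drum's axis), y along the level hinge pin, z up when folded, level and outward when upright.
- grey: The other coiler, of the same shape and size with a grey drum and a black ball knob; not to be touched. Origin under the centre of its base on the bench, z up, x towards its own orange post.
Not all that is in view belongs to the job. Leave any brown or yellow look-alike of the part that bears blue_handle alone.

How it is judged (in metres and radians):
On the way, in this order (a step that is already met when the one before it is completed fails the run):
1. the blue coiler's handle is unfolded upright (within 10 degrees) (value of joint blue_handle above 1.395 rad), for 0.1 s.
2. the drum has been cranked until its white line points at the orange post (within 12 degrees) (value of joint blue_drum between -0.21 and 0.21 rad and value of joint blue_handle above 1.3 rad), for 0.1 s.
At the end, for the whole second after the job is handed in: The blue coiler's handle stands upright within 10 degrees (joint above 1.395 rad), the white line of its drum points at the orange post within 12 degrees (0.21 rad) either way, and the drum is at rest (value of joint blue_handle above 1.395 rad and value of joint blue_drum between -0.21 and 0.21 rad and velocity of joint blue_drum between -0.05 and 0.05 rad/s); the robot touches nothing.
It fails at once if the robot touches the grey coiler with more than 2 N (contact force between any of the fingers, the arm and grey above 2 N).
It also fails if it takes over 37 s, if anything falls off the work surface, if the arm or the gripper's body presses on something with over 40 N, if the wrist force passes 120 N, or if a joint passes its speed limit or range.

### The arm

A 6-joint arm with a two-finger parallel gripper is mounted at the origin on the work surface. World frame = base frame: x ahead of the robot, y to its left, z up, the work surface at z = 0. Lengths are in mm, angles in rad, forces in N, time in s.
With the tool pointing down it reaches from about 350 to 725 mm from the base axis. Payload 4.3 kg.
Tool frame: the origin (TCP) lies midway between the tips of the shut fingers; the grasp point (between the pads) lies 19 mm behind it; z points along the fingers, y is the line along which they close (so a half turn about z gives the same grasp; the last joint's range is limited). The gripper opens to 85 mm and grips with 20 to 120 N. Pads are 22 mm wide; open, the fingers measure 114 mm over their backs; the gripper's body (76 mm by 85 mm) begins 54 mm behind the grasp point. The pads swing forward as they close: fully open they stand 13 mm farther back than shut.
Start: joints at [-1.416, 0.377, 0.081, 1.274, 0, 1.46], TCP at [150.496, -554.993, 231.329] pointing down, gripper open.
Joint ranges: [-2.72, 2.72], [-0.84, 1.66], [-1.02, 1.22], [-1.77, 2.12], [-1.37, 1.28], [-3.14, 3.14]. Speed limits (rad/s): [2.57, 2.57, 3.14, 3.14, 3.14, 3.14].

### API

Orientations are given as [roll, pitch, yaw] about the fixed x, y, z axes, in that order (R = Rz(yaw) Ry(pitch) Rx(roll)).
In Python, from bench import ctrl, eyes gives the robot as it stands. Calls block until the motion is done:
- ctrl.goto(position, orientation): joint-space move of the TCP to a pose.
- ctrl.move_linear(position, vel=150, rot=None, stop_force=None): straight line of the TCP; rot=None keeps the orientation; vel is the mean speed in mm/s. With stop_force (N) it stops when the force on the tool has changed by that much, and returns True; else False.
- ctrl.goto_joints(angles): joint-space move.
- ctrl.open_gripper() and ctrl.close(f_grip=None): open the fingers fully, or close them until they stop; f_grip is the grip in N (None keeps the last).
- ctrl.sleep(seconds).
- ctrl.inverse_kinematics(position, orientation): joint angles nearest the present ones, or None.
- ctrl.get_state(): the state.
- eyes.capture(name): name is "scene" or "top" or "wrist"; returns a dict with "frame" (480x640x3 uint8, red, green, blue), "range_z" (480x640 float32, mm along the optical axis (not along the pixel's ray), 0 where there is no reading), "fx", "fy", "cx", "cy" (pixels), "R" (3x3) and "t" (3): a world point X has camera coordinates R X + t. Camera axes: x right, y down, z forward; pixel columns grow to the right and rows downward; lengths in mm; the calibration is good to about 2 mm. A picture is of the moment at which its call begins.
A pose or a line that the arm cannot do raises ctrl.MotionError and nothing moves.
- ctrl.finish_job(): hands the job in; it is judged then, once.
Trained networks look in the newest picture that a camera, given by its name, has taken for a name from the list of things; names that differ only in an ending like _2 or _b are one class to them, and where a whole thing is asked for, a point or a joint stands for the part that bears it (a point fixed in the world has none). Each returns a list of dicts, best first, with "p" (0 to 1); they miss things now and then, are a little off and sometimes report something else, mostly with a low value. They report only what shows in the picture. A call takes as long as a camera call. They do not tell look-alikes from the thing itself.
- eyes.masks_of(target, camera): "mask" (480x640 bool, what is visible of it) and "bbox" ([left, top, right, bottom] in pixels, round what is visible of it).
The state is a dict: "clock": time; "qpos": joint angles; "qd": joint speeds; "effort": joint torques, N m; "tool_pos": TCP position; "ee_rot": TCP orientation; "ft_force": force on the tool from outside, world axes, zero at the start; "torque": the same for the moment, N m; "finger_gap": finger opening in mm; "grasp_force": force on a finger pad.
Only numpy, scipy, OpenCV 4.12 (cv2) and the standard library are available. Lean on these libraries where they do the work, as an engineer would, in place of code of your own. Each camera call takes 0.05 s, during which the arm holds its last target. There are 200 camera calls.

## Working session

There is one attempt and no reset: what is moved stays moved. The work goes in short steps, each a Python script; the robot and the scene stay as the last script left them, time stands still between calls to the robot, and variables do not carry over. Pictures are saved under pics/ and viewed, at most 10 in all, crops included, and the job is handed in when it is done.

```bash
ls; mkdir -p pics
python3 - <<'E'
from bench import ctrl, eyes
import cv2,numpy as np
for c in ("scene","top"):
    d=eyes.capture(c); cv2.imwrite(f"pics/{c}0.png",d["frame"][:,:,::-1])
    np.savez(f"{c}0.npz",**d)
    for t in ("blue_handle","blue_drum","blue_ball","grey"):
        for m in eyes.masks_of(t,c): print(c,t,round(m["p"],2),m["bbox"])
print(ctrl.get_state()["clock"])
E
```

```text
pics
scene blue_handle 0.85 [258.7, 235.3, 291.3, 254.5]
scene blue_handle 0.71 [235.8, 151.5, 264.1, 164.3]
scene blue_handle 0.55 [354.3, 176.4, 386.9, 192.7]
scene blue_drum 0.94 [208.8, 144.6, 276.2, 215.0]
scene blue_drum 0.93 [223.9, 222.0, 306.9, 300.5]
scene blue_drum 0.77 [325.7, 171.3, 394.7, 239.5]
scene blue_ball 0.9 [257.2, 235.2, 295.2, 250.6]
scene blue_ball 0.64 [355.1, 179.2, 383.9, 193.1]
scene grey 0.91 [330.7, 354.3, 437.9, 472.4]
top blue_handle 0.88 [322.7, 184.5, 356.0, 211.9]
top blue_handle 0.79 [462.4, 227.4, 476.5, 260.7]
top blue_handle 0.78 [350.9, 307.7, 366.2, 353.2]
top blue_drum 0.65 [420.3, 195.1, 504.1, 272.8]
top blue_drum 0.61 [313.6, 275.4, 395.0, 353.7]
top blue_drum 0.59 [312.4, 158.1, 386.2, 236.3]
top blue_ball 0.74 [350.5, 307.6, 363.0, 349.5]
top blue_ball 0.69 [464.1, 228.9, 473.0, 262.9]
top blue_ball 0.6 [326.7, 185.1, 354.9, 207.6]
top grey 0.75 [136.3, 145.8, 223.5, 244.1]
0.5
```

View pics/top0.png

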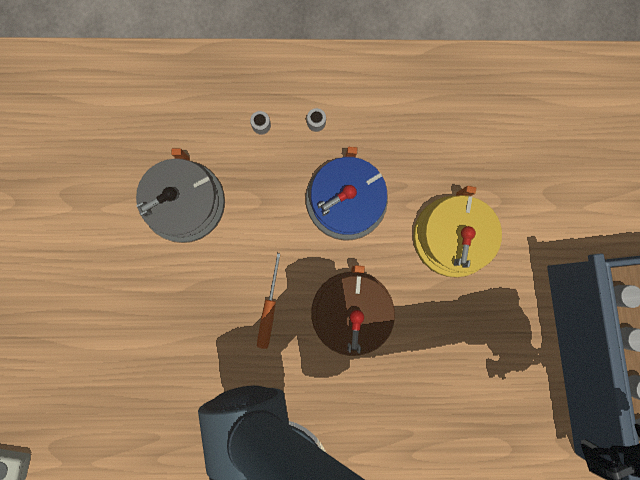

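View pics/scene0.png

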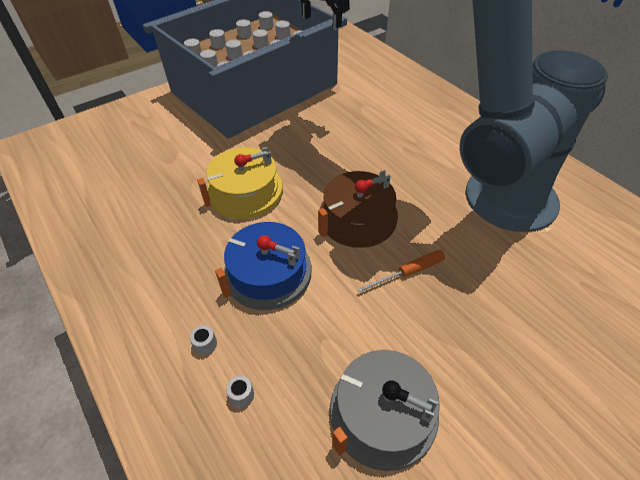

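The top view shows three candidates with red balls: blue (347,197), yellow (460,235) and brown (353,315). The grey coiler with the black knob is at (181,195). The target is the blue drum at (347,197), because only it is blue with a red ball. Its line is at (375,179) and its post at (350,152). I'll confirm in a crop and measure.

```bash
cat > h.py <<'E'
import numpy as np, cv2
from scipy.optimize import least_squares
def world(d):
    v,u=np.mgrid[:480,:640]; z=d["range_z"].astype(float)
    c=np.stack([(u-d["cx"])/d["fx"]*z,(v-d["cy"])/d["fy"]*z,z],-1)
    return (c-d["t"])@d["R"]          # R^T (c-t)
def project(d,X):
    c=d["R"]@np.asarray(X,float)+d["t"]; return d["fx"]*c[0]/c[2]+d["cx"],d["fy"]*c[1]/c[2]+d["cy"]
def measure(d,box):
    l,t,r,b=box; W=world(d); sub=np.zeros((480,640),bool); sub[t:b,l:r]=True; sub&=d["range_z"]>0
    h=cv2.cvtColor(d["frame"],cv2.COLOR_RGB2HSV).astype(int); H,S,V=h[...,0],h[...,1],h[...,2]
    out={}
    top=sub&(H>105)&(H<130)&(S>120)&(abs(W[...,2]-76)<8)
    P=W[top]; hull=cv2.convexHull(P[:,:2].astype(np.float32))[:,0]
    out["ztop"]=np.median(P[:,2])
    f=least_squares(lambda p:np.hypot(*(hull-p[:2]).T)-p[2],[*hull.mean(0),78],loss="soft_l1"); out["c"]=f.x
    c=f.x[:2]
    rad=np.hypot(*(W[...,:2]-c).transpose(2,0,1))
    red=sub&((H<5)|(H>174))&(S>150)&(V>60)&(rad<130)&(W[...,2]>82)
    out["nred"]=red.sum()
    B=W[red]
    if len(B)>10:
        g=least_squares(lambda p:np.linalg.norm(B-p,axis=1)-14,[*B[:,:2].mean(0),B[:,2].max()-14],loss="soft_l1",f_scale=2); out["ball"]=g.x
    wh=sub&(S<60)&(V>150)&(rad<78)&(rad>35)&(abs(W[...,2]-76)<6)
    out["nwhite"]=wh.sum(); m=W[wh][:,:2].mean(0)-c; out["line"]=(np.arctan2(m[1],m[0]),np.hypot(*m))
    po=sub&(H>=5)&(H<15)&(S>170)&(rad>76)&(rad<105)&(W[...,2]>55)
    out["npost"]=po.sum(); m=W[po][:,:2].mean(0)-c; out["post"]=(np.arctan2(m[1],m[0]),np.hypot(*m))
    st=sub&(S<70)&(V>40)&(rad<85)&(W[...,2]>84)
    out["nsteel"]=st.sum(); out["steel"]=W[st].mean(0) if st.any() else None
    out["turn"]=out["line"][0]-out["post"][0]
    return out
E
python3 - <<'E'
from h import *
np.set_printoptions(precision=3,suppress=True)
for c,box in (("top",(290,135,405,250)),("scene",(205,210,320,315))):
    d=dict(np.load(c+"0.npz"));print(c,d["fx"]);
    for k,v in measure(d,box).items(): print(k,np.round(v,3))
    f=d["frame"][box[1]:box[3],box[0]:box[2],::-1]
    cv2.imwrite(f"pics/crop_{c}.png",cv2.resize(f,None,fx=3.4,fy=3.4,interpolation=cv2.INTER_CUBIC))
a=cv2.imread("pics/crop_top.png");b=cv2.imread("pics/crop_scene.png");h=min(len(a),len(b))
cv2.imwrite("pics/crop.png",np.hstack([a[:h],b[:h]]))
E
```

```text
top 462.8244256084319
ztop 75.543
c [ 577.597 -151.771   77.14 ]
nred 182
ball [ 575.229 -148.423  103.744]
nwhite 59
line [-1.016 60.372]
npost 61
post [-0.09  91.335]
nsteel 158
steel [ 550.667 -108.58   104.35 ]
turn -0.925
scene 446.33439879080424
ztop 76.954
c [ 578.305 -153.503   77.265]
nred 192
ball [ 575.071 -149.942  104.728]
nwhite 63
line [-1.045 61.054]
npost 116
post [-0.041 92.004]
nsteel 225
steel [ 551.163 -106.702  102.286]
turn -1.004
```

View pics/crop.png

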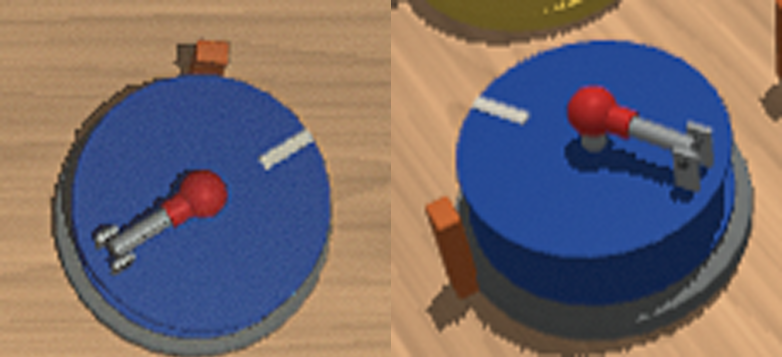

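The crop confirms the blue drum with a red ball. The ball sits over the centre, the hinge bracket is at lower left in the top view (opposite the white line), and the orange post is at the top. Next I'll grip the ball across the pin and check that the whole path can be reached before moving.

```bash
cat > plan.py <<'E'
import numpy as np
C=np.array([578.,-152.6]); PHI=2.105; T0=-0.965; DZ=19
def ball(th,phi=PHI,extra=0):
    r=62-60*np.cos(th)+extra
    return np.array([C[0]+r*np.cos(phi),C[1]+r*np.sin(phi),100+60*np.sin(th)])
def tcp(b): return [b[0],b[1],b[2]-DZ]
def rot(phi,k): return [np.pi,0,phi+k]
E
python3 - <<'E'
from bench import ctrl
from plan import *
np.set_printoptions(precision=2,suppress=True)
for k in (0,-np.pi):
    for th,ph in ((.07,PHI),(.8,PHI),(1.571,PHI),(1.571,PHI+.5),(1.571,PHI-T0)):
        print(k,th,ph,ctrl.inverse_kinematics(tcp(ball(th,ph)),rot(ph,k)))
    print(ctrl.inverse_kinematics([575.2,-149.3,190],rot(PHI,k)))
E
```

```text
0 0.07 2.105 [-0.36  0.5  -0.12  0.95  0.    0.67]
0 0.8 2.105 [-0.34  0.44 -0.1   1.03  0.    0.69]
0 1.571 2.105 [-0.29  0.38 -0.15  1.04  0.    0.74]
0 1.571 2.605 [-0.34  0.35 -0.2   1.02  0.    0.19]
0 1.571 3.07 [-0.4   0.34 -0.21  1.02  0.   -0.33]
[-0.36  0.43  0.05  1.19  0.    0.68]
-3.141592653589793 0.07 2.105 [-0.36  0.5  -0.12  0.95  0.   -2.47]
-3.141592653589793 0.8 2.105 [-0.34  0.44 -0.1   1.03  0.   -2.45]
-3.141592653589793 1.571 2.105 [-0.29  0.38 -0.15  1.04  0.   -2.4 ]
-3.141592653589793 1.571 2.605 [-0.34  0.35 -0.2   1.02  0.   -2.95]
-3.141592653589793 1.571 3.07 [-0.4   0.34 -0.21  1.02  0.    2.82]
[-0.36  0.43  0.05  1.19  0.   -2.47]
```

Run:
```python
from bench import ctrl, eyes
from plan import *
import cv2
from h import project
np.set_printoptions(precision=1,suppress=True)
R=rot(PHI,0)
ctrl.goto([575.7,-149.6,190],R)
print(ctrl.move_linear([575.7,-149.6,84],vel=120,stop_force=15))
ctrl.close(30)
s=ctrl.get_state(); print(s["clock"],s["finger_gap"],s["grasp_force"],s["tool_pos"],s["ft_force"])
d=eyes.capture("scene"); cv2.imwrite("pics/s1.png",cv2.resize(d["frame"][160:340,170:410,::-1],None,fx=3,fy=3))
```

```text
False
4.225 26.27636288654317 29.384652972221375 [ 575.9 -149.6   84.2] [0.1 0.1 1.9]
```

View pics/s1.png

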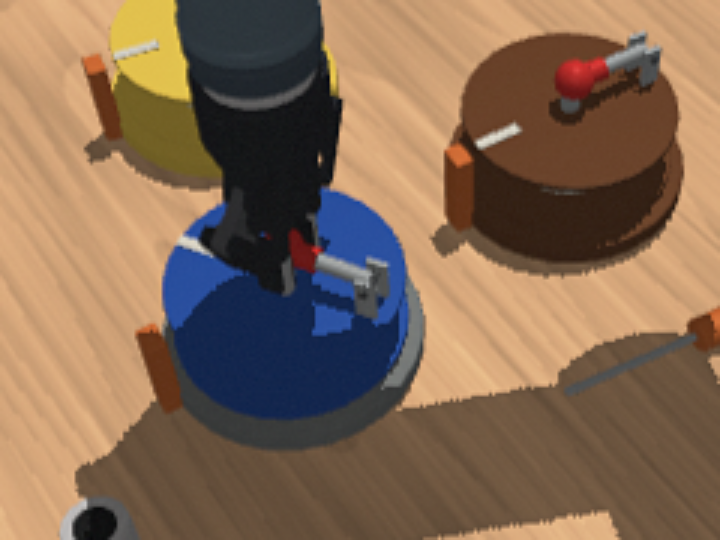

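The ball is held (gap 26 mm, centred at about (285,250) in the crop). Now the unfolding arc.

Run:
```python
from bench import ctrl, eyes
from plan import *
import cv2
np.set_printoptions(precision=1,suppress=True)
for th in np.linspace(.07,1.571,9)[1:]:
    st=ctrl.move_linear(tcp(ball(th,extra=1.0 if th>1.5 else 0)),vel=90,stop_force=45)
    s=ctrl.get_state(); print(round(th,2),st,round(s["clock"],2),round(s["finger_gap"],1),s["tool_pos"],s["ft_force"])
    if st: break
d=eyes.capture("scene"); cv2.imwrite("pics/s2.png",cv2.resize(d["frame"][160:340,170:410,::-1],None,fx=3,fy=3))
```

```text
0.26 False 4.56 25.8 [ 575.3 -148.4   96. ] [-0.4  3.5 -1.3]
0.45 False 4.83 26.1 [ 573.2 -145.3  106.8] [-1.7  2.9 -2.6]
0.63 False 5.11 26.2 [ 570.5 -140.4  116.7] [-1.6  2.3 -4.3]
0.82 False 5.38 26.1 [ 566.8 -134.5  125.5] [-2.6  0.1 -2.6]
1.01 False 5.66 26.2 [ 562.6 -126.9  132.5] [-2.9 -1.4 -1.7]
1.2 False 5.93 26.1 [ 557.8 -118.7  137.6] [-2.5 -2.9  1.3]
1.38 False 6.21 25.9 [ 552.6 -109.4  140.6] [-3.6 -3.8  3.1]
1.57 False 6.49 26.1 [546.8 -98.6 141.7] [-2.5 -2.7  4.7]
```

View pics/s2.png

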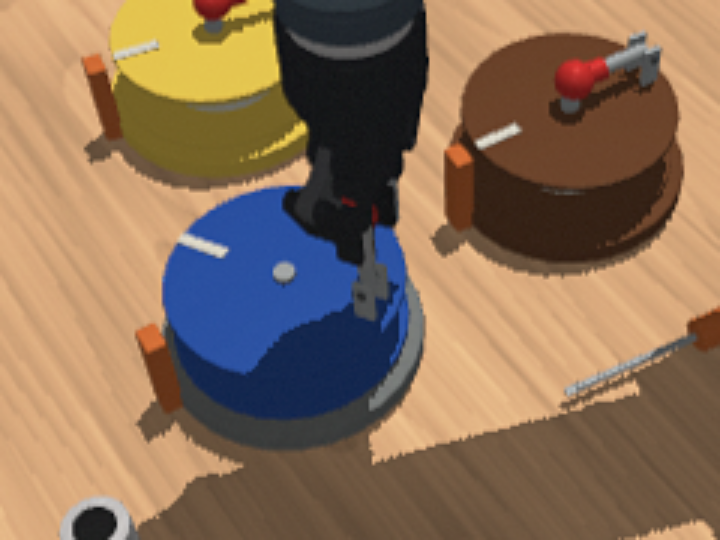

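The handle stands nearly upright, with the ball between the fingers at (355,210). I'll press outward gently until the stop is felt, then crank.

Run:
```python
from bench import ctrl, eyes
from plan import *
import cv2
from h import *
np.set_printoptions(precision=2,suppress=True)
st=ctrl.move_linear(tcp(ball(1.571,extra=9)),vel=20,stop_force=10)
s=ctrl.get_state(); p=s["tool_pos"]; rr=np.hypot(*(p[:2]-C)); print(st,s["clock"],p,s["ft_force"],"r",rr)
ex=min(rr-62,5)
for a in np.linspace(0,-T0,9)[1:]:
    st=ctrl.move_linear(tcp(ball(1.571,PHI+a,ex)),vel=70,rot=rot(PHI+a,0),stop_force=50)
    s=ctrl.get_state(); print(round(a,2),st,round(s["clock"],2),round(s["finger_gap"],1),s["tool_pos"],s["ft_force"])
    if st: break
for c,box in (("top",(290,135,405,250)),("scene",(205,210,320,315))):
    d=eyes.capture(c); 
    for k,v in measure(d,box).items():
        if k in("c","line","post","turn","nwhite","npost"): print(c,k,np.round(v,3))
cv2.imwrite("pics/s3.png",cv2.resize(d["frame"][160:340,170:410,::-1],None,fx=3,fy=3))
```

```text
False 7.0917 [542.63 -91.39 141.14] [ 1.81 -3.22  1.95] r 70.68932624255889
0.12 False 7.38 25.8 [537.88 -98.67 141.19] [2.81 0.75 2.8 ]
0.24 False 7.64 25.6 [ 531.38 -104.24  141.16] [ 1.32 -0.12  3.59]
0.36 False 7.91 25.4 [ 525.73 -110.39  141.12] [-0.36  1.23  4.52]
0.48 False 8.18 25.6 [ 521.02 -117.12  141.1 ] [1.19 1.42 5.6 ]
0.6 False 8.44 25.6 [ 517.12 -124.24  141.08] [0.6  1.07 5.01]
0.72 False 8.71 25.7 [ 514.11 -131.75  141.11] [0.09 1.55 5.79]
0.84 False 8.97 25.6 [ 512.03 -139.56  141.08] [0.48 1.29 5.69]
0.96 False 9.24 26.0 [ 510.94 -147.57  141.08] [-0.33  1.45  6.49]
top c [ 578.55 -148.61   73.4 ]
top nwhite 0
top line [nan nan]
top npost 0
top post [nan nan]
top turn nan
scene c [ 578.52 -153.38   77.1 ]
scene nwhite 41
scene line [-0.14 64.37]
scene npost 116
scene post [-0.04 91.89]
scene turn -0.101h.py:25: RuntimeWarning: Mean of empty slice.
  out["nwhite"]=wh.sum(); m=W[wh][:,:2].mean(0)-c; out["line"]=(np.arctan2(m[1],m[0]),np.hypot(*m))
  ret = um.true_divide(
h.py:27: RuntimeWarning: Mean of empty slice.
  out["npost"]=po.sum(); m=W[po][:,:2].mean(0)-c; out["post"]=(np.arctan2(m[1],m[0]),np.hypot(*m))
```

View pics/s3.png

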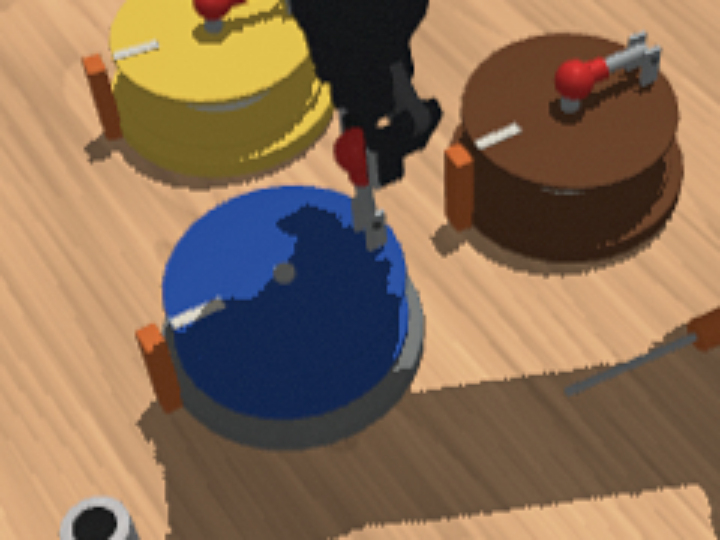

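The white line is at (200,312), pointing about 0.1 rad short of the post at (158,365). The ball at (350,155) has slipped to the inner side of the pads, so I'll check the handle angle.

```bash
python3 - <<'E' 2>/dev/null
from bench import ctrl, eyes
from plan import *
from h import *
np.set_printoptions(precision=2,suppress=True)
for c,box in (("scene",(205,160,320,315)),("top",(270,135,405,250))):
    d=eyes.capture(c); m=measure(d,box); print(c,m["nred"],m.get("ball"),m["line"],m["post"],m["turn"],m["steel"],m["c"])
    if "ball" in m:
        a=m["line"][0]+np.pi if c=="scene" else 3.0
        q=m["ball"][:2]-C; print("r along handle",q@[np.cos(a),np.sin(a)],"across",q@[-np.sin(a),np.cos(a)])
    if c=="scene":
        for th in (1.2,1.4,1.571): print(th,project(d,ball(th,a)))
        l,t,r,b=[int(v) for v in (270,195,310,230)]
        h=cv2.cvtColor(d["frame"],cv2.COLOR_RGB2HSV).astype(int)
        k=((h[...,0]<5)|(h[...,0]>174))&(h[...,1]>150)&(h[...,2]>60); k[:195]=0;k[240:]=0;k[:,:265]=0;k[:,330:]=0
        v,u=np.nonzero(k); print("red px",u.min(),u.max(),v.min(),v.max())
E
```

```text
scene 146 [ 534.66 -138.31  172.78] (np.float64(-0.14494970366075727), np.float64(64.62595190682143)) (np.float64(-0.040866356131364724), np.float64(92.14815017868949)) -0.10408334752939255 [ 518.66 -132.11  154.05] [ 578.34 -153.38   77.34]
r along handle 44.95221362116437 across -7.877470416681444
1.2 (np.float64(280.7388257272042), np.float64(216.9720645314168))
1.4 (np.float64(286.43372335288376), np.float64(213.54705136292554))
1.571 (np.float64(291.52109509994773), np.float64(211.26574469176745))
red px 282 292 203 221
top 0 None (np.float64(nan), np.float64(nan)) (np.float64(nan), np.float64(nan)) nan [ 510.97 -123.76  633.07] [ 577.85 -148.94   73.86]
```

The visible ball outline (left edge 282, top 203, so centre about (290,211)) matches the upright prediction (291.5,211.3). The stop is therefore holding the handle. I'll crank the last 0.09 rad, release, back off and check.

```bash
python3 - <<'E' 2>/dev/null
from bench import ctrl, eyes
from plan import *
from h import *
np.set_printoptions(precision=2,suppress=True)
a=-T0+0.09
ctrl.move_linear(tcp(ball(1.571,PHI+a,5)),vel=40,rot=rot(PHI+a,0),stop_force=50)
ctrl.open_gripper()
p=ctrl.get_state()["tool_pos"]
ctrl.move_linear([p[0],p[1],260],vel=120)
ctrl.goto([420,100,330],rot(PHI+a,0))
s=ctrl.get_state(); print(s["clock"],s["tool_pos"],s["ft_force"])
for c,box in (("scene",(205,160,320,315)),("top",(270,135,405,250))):
    d=eyes.capture(c); m=measure(d,box); print(c,m["nred"],m.get("ball"),m["line"],m["post"],m["turn"],m["c"])
    cv2.imwrite(f"pics/f_{c}.png",cv2.resize(d["frame"][box[1]:box[3],box[0]:box[2],::-1],None,fx=3,fy=3))
A=cv2.imread("pics/f_scene.png");B=cv2.imread("pics/f_top.png")
B=cv2.copyMakeBorder(B,0,len(A)-len(B),0,0,cv2.BORDER_CONSTANT); cv2.imwrite("pics/f.png",np.hstack([A,B]))
E
```

```text
12.5667 [420.35  99.42 329.46] [-0.3   0.22 -0.61]
scene 195 [ 520.09 -152.94  160.23] (np.float64(-0.05555060055234543), np.float64(58.90967317496384)) (np.float64(-0.04411815013105742), np.float64(92.04270561236062)) -0.011432450421288015 [ 578.31 -153.22   77.3 ]
top 162 [ 520.15 -151.21  159.29] (np.float64(-0.03833123757724301), np.float64(61.61909429476793)) (np.float64(-0.08791131519225236), np.float64(91.49303211389334)) 0.04958007761500935 [ 577.4  -151.68   76.96]
```

View pics/f.png

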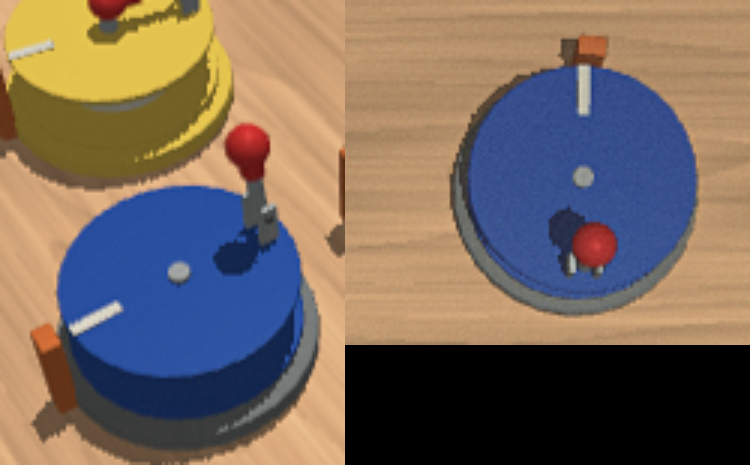

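The handle stands free: ball radius about 56–58 mm, above the 51.5 mm limit. The line points at the post within 0.05 rad, and the robot is clear. Handing in.

```bash
python3 -c "
from bench import ctrl
print(ctrl.finish_job())"
```

```text
the job is handed in; nothing more can be done
None
```

I handed in the job at about 13 s; the call returned no verdict. By the cameras the blue handle stands free at about 1.47–1.5 rad (limit 1.395), the white line points at the orange post within about 0.05 rad, and the arm never went near the grey coiler.

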